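# Load the charged cell into the cordless lamp

### The arm

A 7-joint arm with a two-finger parallel gripper is mounted at the origin on the work surface. World frame = base frame: x ahead of the robot, y to its left, z up, the work surface at z = 0. Lengths are in m, angles in rad, forces in N, time in s.
With the tool pointing down it reaches from about 0.4 to 0.85 m from the base axis. Payload 4.5 kg.
Tool frame: the origin (TCP) lies on the centre line of the jaws, within the pads' length; the fingertips stand 17 mm ahead of it and the grasp point (between the pads) lies 2 mm behind it (r.tip_reach is the distance from the TCP to the fingertips, in m); z points along the fingers, y is the line along which they close (so a half turn about z gives the same grasp; the last joint's range is limited). The gripper opens to 88 mm and grips with 3 to 60 N. Pads are 18 mm wide; open, the fingers measure 123 mm over their backs; the gripper's body (75 mm by 187 mm) begins 45 mm behind the grasp point.
Start: joints at [-1.151, 0.689, -0.195, 1.565, 0.157, 0.902, -0.215], TCP at [0.235, 0.579, 0.256] pointing down, gripper open.
Joint ranges: [-3.01, 3.01], [-0.46, 2.08], [-1.47, 1.51], [0.13, 2.56], [-1, 4.14], [0.04, 2.09], [-2.66, 2.66]. Speed limits (rad/s): [2.57, 2.57, 3.14, 3.14, 3.14, 3.14, 3.14].

### API

Orientations are given as a unit quaternion [x, y, z, w].
In Python, from plant import r gives the robot as it stands.
- The arm moves only by the tool step_arm, never from a script. Its argument "steps" is a list of rows, each a list of 7 numbers: the shift along the tool's x, y, z in cm, then the turn, a rotation vector about the tool's x, y, z in degrees, then the gripper's target within -1 to 1 (shut at 1, half-way at 0, fully open at -1). A call has 1 to 8 rows; each row shifts and turns the commanded pose from where the row before left it, along the tool's axes as they then stand; what a row does not reach is not made up. A row lasts 1/8 s, in which the tool goes at most 62.5 mm and 10.7 degrees, less where a joint would pass 70% of its speed; a pose out of reach is approached as far as the arm can. A call with a gripper value outside its range is refused whole. The fingers move at their own pace and stop on an object; "force" is the grip in N (left out, the last holds). Time passes only in rows, so rows that do not move let the fingers close. It gives the time, the measured TCP pose, the force, the opening and the grip force at its end, in the units of the state.
- r.get_state(): the state, without advancing time (a new reading comes with each control period).
- r.snapshot(name): name is "scene" or "top" or "wrist"; returns a dict with "pixels" (384x512x3 uint8, red, green, blue), "fx", "fy", "cx", "cy" (pixels), "cam_to_world" (4x4, takes a point from camera to world coordinates). Camera axes: x right, y down, z forward; pixel columns grow to the right and rows downward; lengths in m; the calibration is good to about 2 mm. A picture is of the moment at which its call begins. There is no depth.
- r.finish_job(): hands the job in; it is judged then, once.
The state is a dict: "clock": time; "q": joint angles; "qd": joint speeds; "joint_torque": joint torques, N m; "tool_pos": TCP position; "eef_rot": TCP orientation; "contact_force": force on the tool from outside, world axes, zero at the start; "moment": the same for the moment, N m; "opening": opening from 0.0 (shut) to 1.0 (fully open); "finger_force": force on a finger pad.
Only numpy, scipy, OpenCV 4.12 (cv2) and the standard library are available. Lean on these libraries where they do the work, as an engineer would, in place of code of your own. Each camera call takes 0.05 s, during which the arm holds its last target. There are 200 camera calls.

### The job

Take the green charged cell out of the charger and load it into the lamp's pulled-out battery tray: with the cell tilted, nub end up, push its flat end firmly (about 10 N) into the spring plate so that the nub can pass the brass hook, then press the nub end down until the cell lies flat on the tray's bed, held with its nub under the hook. Never force the cell or the tray (stay under 30 N), and leave the orange cell and the other things on the table as they are.

Things in the scene. Friction and masses are not known exactly. Their poses are not given: they have to be found in the camera images.
- cell: Green charged cell, a cylinder 21 mm in diameter lying level, 70 mm long over all (66 mm body, then a steel nub 8 mm in diameter and 4 mm long), about 70 g. Origin: on its axis, halfway along the 70 mm; +x points along the axis from the flat end to the nub end. It starts in one of the charger's two slots with the nub towards the charger's -x side.
- cell_flat (a point): Centre of the green cell's flat end face (35 mm behind its origin along the axis).
- cell_nub (a point): Tip of the green cell's nub (35 mm ahead of its origin along the axis).
- old_cell: Orange used cell of the same size and make, in the charger's other slot; origin and axes like the green one. Leave it there.
- charger: Black two-slot charger, fixed, plate 110 x 130 x 8 mm; origin under its centre, z up. Cells lie along its x at y = -30 and +30 mm on two 10 mm wide bars at x = -26 and +26 mm, axis 30.5 mm above the table, with 6 mm high grey stops beside them on the bars only; between the bars 42 mm is free for fingers down to the 8 mm plate. Cells lift straight out.
- lamp: Round dark lamp base, fixed, 150 mm wide, 45 mm high, stub to 60 mm; origin under its centre on the table, z up. The white battery tray sticks out along its -x, centred on y = 0. The tray is stiff and stays, but how far it stands out is NOT measured: spring plate and hook together lie anywhere within 14 mm along x of the two zone points below. Press the cell on it with 30 N at most, fingers 20 N.
- tray_bed (a point): Fixed point of the lamp frame, lamp x = -155 mm, on the tray bed, 20 mm above the table. A loaded cell lies on the bed along lamp x, flat end towards the lamp, axis 30.5 mm above the table. The bed is a 14 mm wide spine, open at both sides in the middle so that fingers can pass down beside it. Only at its ends stand side rails, 25 mm apart, 6 mm above the bed, with 46 mm clear between them.
- spring_zone (a point): Fixed point at lamp x = -119 mm, 26.5 mm above the table: middle of where the free spring plate's face may be (-105 to -133 mm). Steel plate 20 mm wide, upright, top 13 mm above the bed; a cell pushes it towards the lamp: 2 N at first, plus 1.3 N per mm, hard stop at 8 mm (12.4 N). The level cell clears the hook when the plate is in 5.5 mm or more (9.1 N).
- hook_zone (a point): Fixed point at lamp x = -186.5 mm, 30.5 mm above the table: middle of where the brass wall's face may be (-172.5 to -200.5 mm), always 67.5 mm from the free spring plate's face. Over the nub a brass hook juts 3 mm from the wall towards the spring; underside 16 mm, top 19 mm above the bed. A cell let go below it is pushed 3 mm under the hook and stays there at about 5 N.
- shade: Terracotta lampshade standing on the table, 170 mm wide at the foot, 130 mm high; origin under its centre. Leave alone.
- cover: White battery cover plate 70 x 50 x 6 mm lying beside the lamp; origin under its centre. Leave alone.
- mug: Blue mug, 80 mm wide, 90 mm high, origin under its centre. Leave alone.
- remote: Black remote control 170 x 46 x 18 mm, origin under its centre. Leave alone.
- decanter: Amber glass bottle, 72 mm wide, 150 mm high, origin under its centre. Leave alone.
- coaster: Round cork coaster, 96 mm wide, 8 mm thick, origin under its centre. Leave alone.

How it is judged:
By the outcome, as a careful person would: the job done as asked, in the order asked, and still so for the second after the job is handed in, with the robot touching nothing.
It also fails if it takes over 72 s, if anything falls off the work surface, if the arm or the gripper's body presses on something with over 40 N, if the wrist force passes 120 N, or if a joint passes its speed limit or range.

## Working session

There is one attempt and no reset: what is moved stays moved. The work goes in short steps, Python scripts to look and compute and a tool call to move; the robot and the scene stay as the last step left them, time stands still between calls to the robot, and variables do not carry over. Pictures are saved under pics/ and viewed, at most 10 in all, crops included, and the job is handed in when it is done.

Besides the shell and the picture viewer there is one more tool, called after ">>>" by a JSON object that holds its "name" and its "arguments". step_arm: Moves the arm, as the interface text tells. Its arguments: {"type":"object","properties":{"steps":{"type":"array","items":{"type":"array","items":{"type":"number"}}},"force":{"type":"number"}},"required":["steps"]}

```bash
mkdir -p pics; ls; cat > h.py <<'E'
import numpy as np, cv2
from plant import r
from scipy.spatial.transform import Rotation as R
def snap(n,f=None):
    s=r.snapshot(n)
    if f: cv2.imwrite('pics/'+f,cv2.cvtColor(np.asarray(s['pixels']),cv2.COLOR_RGB2BGR))
    return s
def ray(s,u,v):
    T=np.array(s['cam_to_world']); d=T[:3,:3]@np.array([(u-s['cx'])/s['fx'],(v-s['cy'])/s['fy'],1]); return T[:3,3],d
def onz(s,u,v,z):
    o,d=ray(s,u,v); return o+d*(z-o[2])/d[2]
def proj(s,p):
    T=np.array(s['cam_to_world']); c=T[:3,:3].T@(np.array(p)-T[:3,3]); return np.array([c[0]/c[2]*s['fx']+s['cx'],c[1]/c[2]*s['fy']+s['cy']])
def hsv(s): return cv2.cvtColor(np.asarray(s['pixels']),cv2.COLOR_RGB2HSV)
E
python3 - <<'E'
from h import *
a=snap('top','top1.png'); b=snap('scene','scene1.png')
for s in (a,b): print(np.round(s['cam_to_world'],3).tolist(),s['fx'])
A=cv2.imread('pics/top1.png');B=cv2.imread('pics/scene1.png')
cv2.imwrite('pics/both1.png',cv2.resize(np.vstack([A]),(800,600)))
print(r.get_state())
E
```

```text
pics
[[0.056, -0.976, 0.21, 0.227], [-0.998, -0.056, 0.006, -0.033], [0.006, -0.21, -0.978, 1.55], [0.0, 0.0, 0.0, 1.0]] 448.74454185982813
[[0.622, 0.528, -0.579, 1.52], [0.783, -0.435, 0.444, -0.773], [-0.017, -0.729, -0.684, 1.205], [0.0, 0.0, 0.0, 1.0]] 468.84697558276326
{'clock': 0.1, 'q': array([-1.15118264,  0.68989538, -0.19451653,  1.56617843,  0.15734375,
        0.90249798, -0.21512403]), 'qd': array([-0.00114978, -0.00177377,  0.00064298, -0.00266994,  0.00078096,
        0.00113174, -0.00031919]), 'joint_torque': array([-3.46784807e-03, -5.28502750e+01, -1.27151381e+00, -1.53838831e+01,
       -5.25203138e-02,  1.96652720e-03,  4.00181409e-05]), 'tool_pos': array([0.23505364, 0.57856911, 0.2550095 ]), 'eef_rot': array([ 1.91678657e-01,  9.81457419e-01, -7.88485601e-04, -7.78472536e-05]), 'contact_force': array([ 0.18449731, -0.63911443, -0.5751439 ]), 'moment': array([-0.0146545 ,  0.01589067,  0.0387898 ]), 'finger_force': 0.0, 'opening': 1.004329170877726}
```

View pics/both1.png

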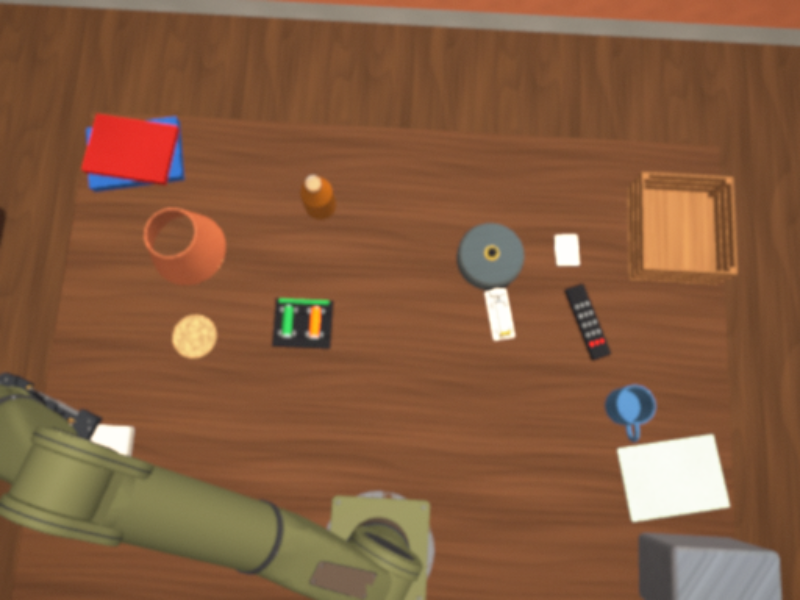

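View pics/scene1.png

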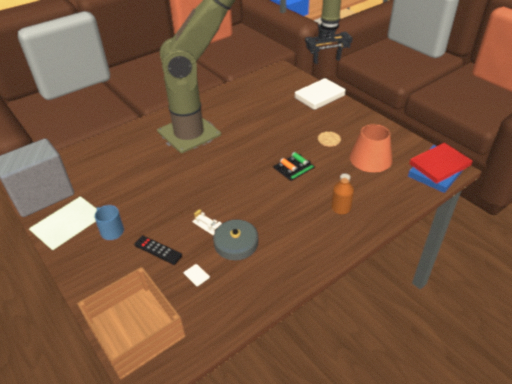

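The top view shows the charger at (302,322), with the green cell at (288,320) and the orange at (315,322). The lamp is at (491,255) and its tray points down to (503,335). Pixels are in the 800-wide view. I'll measure these now.

```bash
python3 - <<'E'
from h import *
s=snap('top'); H=hsv(s)
def comp(m,box):
    k=np.zeros(m.shape,np.uint8); x0,y0,x1,y1=box; k[y0:y1,x0:x1]=m[y0:y1,x0:x1]
    n,l,st,c=cv2.connectedComponentsWithStats(k); 
    i=1+np.argmax(st[1:,4]); ys,xs=np.where(l==i); return np.c_[xs,ys].astype(np.float32)
def rep(n,P,z):
    rc=cv2.minAreaRect(P); W=np.array([onz(s,*p,z)[:2] for p in cv2.boxPoints(rc)])
    print(n,len(P),'c',onz(s,*P.mean(0),z).round(4),'box',W.round(3).tolist())
g=((H[...,0]>45)&(H[...,0]<80)&(H[...,1]>120)&(H[...,2]>90)).astype(np.uint8)
rep('green',comp(g,(176,196,196,222)),.03)
o=((H[...,0]<16)&(H[...,1]>200)&(H[...,2]>190)).astype(np.uint8)
rep('orange',comp(o,(192,192,215,222)),.03)
k=(H[...,2]<60).astype(np.uint8); rep('charger',comp(k,(170,188,216,226)),.008)
w=((H[...,1]<60)&(H[...,2]>150)).astype(np.uint8); rep('tray',comp(w,(300,178,335,222)),.02)
l=((H[...,0]>75)&(H[...,0]<125)&(H[...,2]<140)&(H[...,1]<120)).astype(np.uint8); L=comp(l,(285,135,340,190))
c,rad=cv2.minEnclosingCircle(L); print('lamp',onz(s,*c,.045),rad, np.linalg.norm(onz(s,*c,.045)-onz(s,c[0]+rad,c[1],.045)))
# green strip
rep('strip',comp(g,(170,185,216,195)),.02)
E
```

```text
green 117 c [0.467  0.2268 0.03  ] box [[0.495, 0.242], [0.496, 0.218], [0.441, 0.213], [0.439, 0.237]]
orange 13 c [0.465  0.1759 0.03  ] box [[0.481, 0.179], [0.481, 0.176], [0.45, 0.173], [0.45, 0.177]]
charger 406 c [0.4492 0.1936 0.008 ] box [[0.412, 0.256], [0.505, 0.262], [0.508, 0.138], [0.415, 0.133]]
tray 428 c [ 0.5114 -0.2376  0.02  ] box [[0.56, -0.202], [0.572, -0.25], [0.459, -0.274], [0.447, -0.227]]
lamp [ 0.6385741  -0.21420918  0.045     ] 19.09862518310547 0.06633629266989767
strip 111 c [0.5115 0.1974 0.02  ] box [[0.514, 0.253], [0.52, 0.142], [0.51, 0.141], [0.503, 0.252]]
```

>>> {"name": "step_arm", "arguments": {"steps": [[-4.3,-3,0,0,0,0,-1],[-4.3,-3,0,0,0,0,-1],[-4.3,-3,0,0,0,0,-1],[-4.3,-3,0,0,0,0,-1],[-4.3,-3,0,0,0,0,-1],[-4.3,-3,0,0,0,0,-1],[-4.3,-3,0,0,0,0,-1],[-4.3,-3,0,0,0,0,-1]]}}

```text
clock: 1.15
tool_pos: [0.4643, 0.2258, 0.2556]
eef_rot: [0.192, 0.981, 0.0, -0.0]
contact_force: [1.0, -0.2, -0.0]
opening: 1.002
finger_force: 0.0
```

>>> {"name": "step_arm", "arguments": {"steps": [[0,0,0,0,0,-9,-1],[0,0,0,0,0,-9,-1],[0,0,0,0,0,-9,-1],[0,0,0,0,0,0,-1]]}}

```text
clock: 1.65
tool_pos: [0.4635, 0.2271, 0.2555]
eef_rot: [-0.042, 0.999, 0.0, -0.0]
contact_force: [-0.6, 0.4, -0.6]
opening: 0.996
finger_force: 0.0
```

```bash
python3 - <<'E'
from h import *
s=snap('wrist','w1.png'); print(np.round(s['cam_to_world'],3).tolist(),s['fx']); st=r.get_state(); print(st['clock'],st['tool_pos'],st['eef_rot'],st['q'])
print(proj(s,[.467,.227,.03]))
E
```

```text
[[-0.082, 0.946, 0.315, 0.381], [0.997, 0.078, 0.026, 0.219], [-0.0, 0.316, -0.949, 0.385], [0.0, 0.0, 0.0, 1.0]] 286.3522293636989
1.7 [0.46353317 0.22712221 0.25556773] [-4.11094619e-02  9.99154619e-01  9.36430775e-05 -2.23787360e-04] [-0.29917748  0.56564566 -0.38873228  1.88433989  0.3021877   0.74944419
  0.79652678]
[255.43556706 166.72597013]
```

View pics/w1.png

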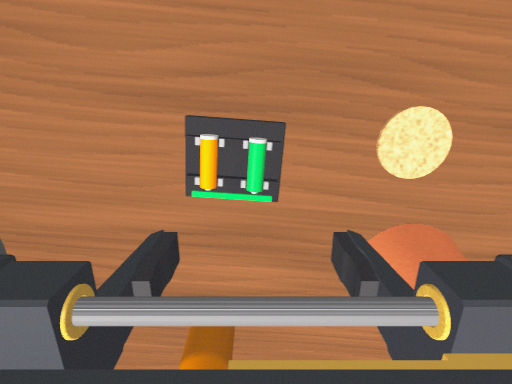

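```bash
python3 - <<'E'
from h import *
A=cv2.imread('pics/w1.png')[105:210,180:295]; cv2.imwrite('pics/w1c.png',cv2.resize(A,(690,600),interpolation=cv2.INTER_CUBIC)[:600])
s=snap('wrist');H=hsv(s)
g=((H[...,0]>45)&(H[...,0]<80)&(H[...,1]>120)&(H[...,2]>90)).astype(np.uint8); g[:,:240]=0; g[193:]=0;g[:130]=0
ys,xs=np.where(g); P=np.c_[xs,ys].astype(np.float32); print(len(P),P.min(0),P.max(0))
vx,vy,x0,y0=cv2.fitLine(P,cv2.DIST_L2,0,.01,.01).ravel()
for v in (P[:,1].min(),P.mean(0)[1],P[:,1].max()): print(onz(s,x0+(v-y0)*vx/vy,v,.036))
E
```

```text
827 [246. 142.] [265. 192.]
[0.43466856 0.22651042 0.036     ]
[0.46571396 0.22695383 0.036     ]
[0.49905832 0.22743007 0.036     ]
```

View pics/w1c.png

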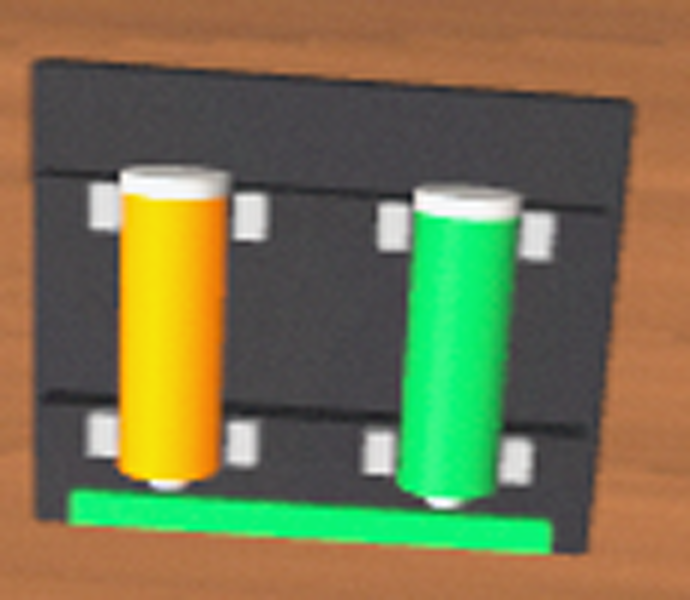

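The crop shows the green cell with its flat white-ring end at (467,195), towards the robot. Its nub is at (445,500), towards world +x, and its yaw is about 1°. I'll descend with the jaws half open so they clear the orange cell.

>>> {"name": "step_arm", "arguments": {"steps": [[-0.25,0,4.5,0,0,3.7,0],[0,0,4.5,0,0,0,0],[0,0,4.5,0,0,0,0],[0,0,2.5,0,0,0,0],[0,0,0,0,0,0,0]], "force": 30}}

```text
clock: 2.38
tool_pos: [0.4651, 0.2271, 0.0943]
eef_rot: [-0.01, 1.0, -0.001, -0.001]
contact_force: [-0.9, -0.2, 0.0]
opening: 0.5
finger_force: 0.0
```

```bash
python3 - <<'E'
from h import *
s=snap('wrist','w2.png');H=hsv(s);st=r.get_state();T=st['tool_pos'];M=R.from_quat(st['eef_rot']).as_matrix();print(T,M[:,1])
g=((H[...,0]>45)&(H[...,0]<80)&(H[...,1]>120)&(H[...,2]>60)).astype(np.uint8)
n,l,q,c=cv2.connectedComponentsWithStats(g)
for i in np.argsort(-q[1:,4])[:3]+1: print(q[i],c[i],onz(s,*c[i],.037))
print(proj(s,[T[0],T[1],.0305]))
E
```

```text
[0.46583706 0.22758139 0.09553361] [-2.01638406e-02  9.99796304e-01 -8.77249359e-04]
[ 216  176   71   90 2967] [254.95921807 226.20087631] [0.47138406 0.22617335 0.037     ]
[155 254  18  11 118] [162.33050847 259.42372881] [0.50012967 0.15733144 0.037     ]
[257.04624812 215.52675882]
```

View pics/w2.png

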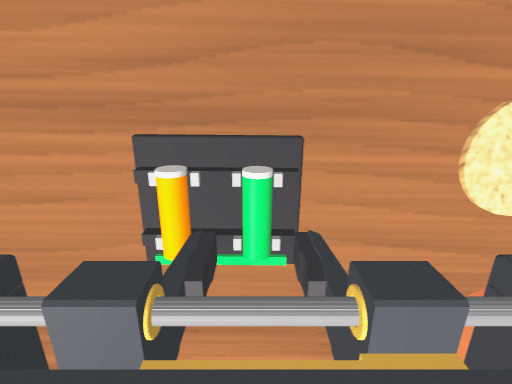

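The view shows the green cell centred between the fingers at (257,215), with its flat end at row 168. The bar stops are at rows 180 and 243, so the grasp point is mid-way between the bars. Next I descend and grip.

>>> {"name": "step_arm", "arguments": {"steps": [[0,0,3,0,0,0,0],[0,0,2.5,0,0,0,0],[0,0,1.1,0,0,0,0],[0,0,0,0,0,0,0],[0,0,0,0,0,0,1],[0,0,0,0,0,0,1],[0,0,0,0,0,0,1],[0,0,0,0,0,0,1]], "force": 35}}

```text
clock: 3.42
tool_pos: [0.4665, 0.2277, 0.0302]
eef_rot: [-0.01, 1.0, 0.0, 0.0]
contact_force: [-0.1, -0.1, 3.9]
opening: 0.225
finger_force: 35.0
```

>>> {"name": "step_arm", "arguments": {"steps": [[0,0,0,0,0,0,1],[0,0,-1,0,0,0,1],[0,0,-2,0,0,0,1],[0,0,-4,0,0,0,1],[0,0,-5,0,0,0,1],[0,0,-5,0,0,0,1],[0,0,0,0,0,0,1]], "force": 35}}

```text
clock: 4.3
tool_pos: [0.4677, 0.2284, 0.2033]
eef_rot: [-0.01, 1.0, 0.002, 0.003]
contact_force: [0.8, -0.8, 0.2]
opening: 0.222
finger_force: 35.0
```

>>> {"name": "step_arm", "arguments": {"steps": [[-0.3,-5.8,0,0,0,0,1],[-0.3,-5.8,0,0,0,0,1],[-0.3,-5.8,0,0,0,0,1],[-0.3,-5.8,0,0,0,0,1],[-0.3,-5.8,0,0,0,0,1],[-0.3,-5.8,0,0,0,0,1],[-0.3,-5.8,0,0,0,0,1],[-0.3,-5.8,0,0,0,0,1]]}}

```text
clock: 5.3
tool_pos: [0.4986, -0.2375, 0.1984]
eef_rot: [-0.011, 1.0, 0.001, -0.001]
contact_force: [1.0, 0.4, -0.7]
opening: 0.224
finger_force: 35.0
```

>>> {"name": "step_arm", "arguments": {"steps": [[0,0,0,0,0,10,1],[0,0,0,0,0,10,1],[0,0,0,0,0,10,1],[0,0,0,0,0,10,1],[0,0,0,0,0,10,1],[0,0,0,0,0,10,1],[0,0,0,0,0,10,1],[0,0,0,0,0,10,1]]}}

```text
clock: 6.3
tool_pos: [0.4986, -0.2355, 0.1984]
eef_rot: [0.637, 0.771, -0.001, -0.001]
contact_force: [-0.5, 1.0, -1.3]
opening: 0.221
finger_force: 35.0
```

>>> {"name": "step_arm", "arguments": {"steps": [[0,0,0,0,0,10,1],[0,0,0,0,0,10,1],[0,0,0,0,0,10,1],[0,0,0,0,0,10,1],[0,0,0,0,0,10,1],[0,0,0,0,0,10,1],[0,0,0,0,0,10,1],[0,0,0,0,0,10,1]]}}

```text
clock: 7.3
tool_pos: [0.4986, -0.2355, 0.1984]
eef_rot: [0.983, 0.181, -0.001, -0.001]
contact_force: [-0.0, 0.2, -0.5]
opening: 0.22
finger_force: 35.0
```

```bash
python3 - <<'E'
from h import *
s=snap('wrist','w3.png'); st=r.get_state(); print(st['clock'],st['tool_pos'],st['eef_rot'],st['q'].round(2)); M=R.from_quat(st['eef_rot']).as_matrix(); print(M.round(3), np.array(s['cam_to_world']).round(3))
E
```

```text
7.35 [ 0.49874543 -0.23530553  0.19838053] [ 9.83895771e-01  1.78736122e-01 -1.50339365e-03 -5.00099047e-04] [ 0.14  0.7   0.36  1.86 -0.39  0.65 -0.47]
[[ 0.936  0.352 -0.003]
 [ 0.352 -0.936  0.   ]
 [-0.003 -0.002 -1.   ]] [[ 0.355 -0.887 -0.296  0.575]
 [-0.935 -0.337 -0.112 -0.207]
 [-0.001  0.317 -0.949  0.328]
 [ 0.     0.     0.     1.   ]]
```

View pics/w3.png

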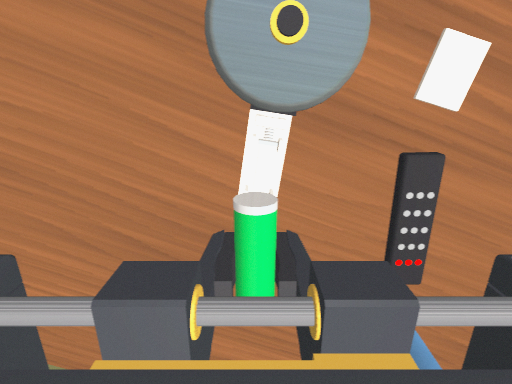

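The cell hangs centred in the grip, with its flat end at (256,203) facing the lamp. The tray's left edge runs (249,110) to (239,190) and its right edge (293,115) to (279,195), with the spring plate near row 140. I'll back off to see the whole tray.

```bash
python3 - <<'E'
from h import *
s=snap('wrist')
p=[onz(s,*q,.02)[:2] for q in((249,110),(239,190),(293,115),(279,195))]
print(p); a=p[0]-p[1];b=p[2]-p[3]; print([np.degrees(np.arctan2(*v[::-1])) for v in(a,b)])
H=hsv(s); m=((H[...,1]<110)&(H[...,2]<160)&(H[...,0]>80)&(H[...,0]<125)).astype(np.uint8); m[120:]=0
ys,xs=np.where(m); P=np.c_[xs,ys].astype(np.float32)
W=np.array([onz(s,*q,.045)[:2] for q in P],np.float32); c,rad=cv2.minEnclosingCircle(W); print(c,rad)
print(onz(s,290,21,.06))
E
```

```text
[array([ 0.55911007, -0.20663681]), array([ 0.47314284, -0.22613382]), array([ 0.5704764 , -0.25128783]), array([ 0.48347858, -0.27081763])]
[np.float64(12.778279015779093), np.float64(12.652357583529481)]
(0.6350834965705872, -0.2141304761171341) 0.07185612618923187
[ 0.63934685 -0.21399089  0.06      ]
```

>>> {"name": "step_arm", "arguments": {"steps": [[-5,-0.7,0,0,0,8,1],[-5,0,0,0,0,0,1],[0,0,0,0,0,0,1]]}}

```text
clock: 7.78
tool_pos: [0.3969, -0.2595, 0.1994]
eef_rot: [0.994, 0.114, -0.002, -0.001]
contact_force: [1.1, -0.0, -0.1]
opening: 0.231
finger_force: 35.0
```

```bash
python3 - <<'E'
from h import *
s=snap('wrist','w4.png'); st=r.get_state(); M=R.from_quat(st['eef_rot']).as_matrix(); print(st['clock'],st['tool_pos'],M[:,0])
A=cv2.imread('pics/w4.png')[40:235,150:410]; cv2.imwrite('pics/w4c.png',cv2.resize(A,(780,585),interpolation=cv2.INTER_CUBIC))
E
```

```text
7.825 [ 0.39997136 -0.25913358  0.19946195] [ 0.97362107  0.22816436 -0.00174186]
```

View pics/w4c.png

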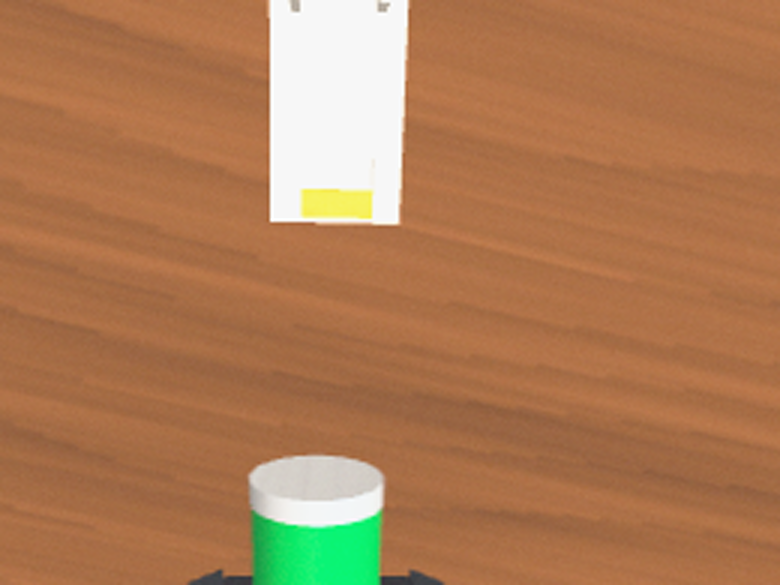

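The crop shows the brass hook at (302–372, 190–216), at the tray's near end. The tray edges are at columns 270 and 404, and the cell's flat face is centred at (316,480). I'll locate the hook tip in the world frame.

```bash
python3 - <<'E'
from h import *
s=snap('wrist'); H=hsv(s); st=r.get_state(); T=np.array(st['tool_pos']); M=R.from_quat(st['eef_rot']).as_matrix()
m=((H[...,0]>18)&(H[...,0]<35)&(H[...,1]>120)&(H[...,2]>170)).astype(np.uint8); m[160:]=0
ys,xs=np.where(m); print(xs.min(),xs.max(),ys.min(),ys.max())
yaw=np.radians(12.7); L=np.array([.639,-.214]); ex=np.array([np.cos(yaw),np.sin(yaw)]); ey=np.array([-ex[1],ex[0]])
f=lambda p:(ex@(p[:2]-L),ey@(p[:2]-L))
uc=(xs.min()+xs.max()+1)/2
for v in (ys.min(),ys.max()+1):
  p=onz(s,uc,v,.039); print(p,'lamp xy',f(p))
w=((H[...,1]<60)&(H[...,2]>150)).astype(np.uint8); w[160:]=0
rows=[50,60,70,80,90,100]; 
for z in (.02,):
  l=[];rr=[]
  for v in rows:
    x=np.where(w[v])[0]; x=x[(x>220)&(x<310)]; l.append(onz(s,x.min(),v,z)); rr.append(onz(s,x.max()+1,v,z))
  l=np.array(l);rr=np.array(rr); c=(l+rr)/2
  for q in (l,rr,c): print(np.degrees(np.arctan2(*(q[0]-q[-1])[:2][::-1])),f(q[0]),f(q[-1]))
# flat end: intersect ray with TCP plane
o,d=ray(s,255.3,200.3); a=M.T@(o-T); b=M.T@d; 
t=(-.001-a[2])/b[2]; print('flat in tool (z=-1mm):',a+b*t)
ob=b*( -a[1])/b[1] if 0 else None
E
```

```text
250 273 107 115
[ 0.47034788 -0.25038403  0.039     ] lamp xy (np.float64(-0.17252485504761003), np.float64(0.001583653111197507))
[ 0.46209145 -0.25237819  0.039     ] lamp xy (np.float64(-0.18101769914371899), np.float64(0.0014534196510062672))
12.189384443228734 (np.float64(-0.11985709348708151), np.float64(0.023463306627498588)) (np.float64(-0.16648166538953144), np.float64(0.02387883220790081))
12.501380763899926 (np.float64(-0.11952909448721057), np.float64(-0.020532668635793144)) (np.float64(-0.16614929292102756), np.float64(-0.020371056290697513))
12.34537265792579 (np.float64(-0.11969309398714609), np.float64(0.0014653189958527338)) (np.float64(-0.1663154791552795), np.float64(0.0017538879586016382))
flat in tool (z=-1mm): [ 0.03179373  0.00073828 -0.001     ]
```

Hook tip is at about (0.470, -0.250) and tray yaw is about 12.4°. In lamp x, the wall face is near -175 mm and the plate near -108 mm, both within the stated range. I'll move above the tray and tilt 20° nub-up.

>>> {"name": "step_arm", "arguments": {"steps": [[0,0,0,0,0,0.8,1],[4.8,0.3,0,0,0,0,1],[4.8,0.3,0,0,0,0,1],[0,0,3,0,0,0,1],[0,0,3,0,-10,0,1],[0,0,0,0,-10,0,1],[0,0,0,0,0,0,1],[0,0,0,0,0,0,1]]}}

```text
clock: 8.88
tool_pos: [0.4965, -0.2445, 0.1399]
eef_rot: [0.979, 0.106, -0.172, 0.019]
contact_force: [-0.6, 0.1, -1.2]
opening: 0.226
finger_force: 35.0
```

```bash
cat >> h.py <<'E'
HT=np.array([.4703,-.2504]); yw=np.radians(12.4); EX=np.array([np.cos(yw),np.sin(yw)]); EY=np.array([-EX[1],EX[0]])
def tray():
    st=r.get_state(); T=np.array(st['tool_pos']); M=R.from_quat(st['eef_rot']).as_matrix(); x=M[:,0]
    f=T+.0325*x
    g=lambda p:[round(1e3*float(v),1) for v in (EX@(p[:2]-HT),EY@(p[:2]-HT),p[2])]
    F=np.array(st['contact_force'])
    print('t',st['clock'],'tcp',g(T),'flat',g(f),'pitch',np.degrees(np.arcsin(-x[2])).round(2),'yaw',np.degrees(np.arctan2(x[1],x[0])).round(2),'roll',np.degrees(M[2,1]).round(2),'F',(EX@F[:2]).round(1),(EY@F[:2]).round(1),F[2].round(1))
E
python3 - <<'E'
from h import *
tray(); s=snap('wrist'); 
A=cv2.cvtColor(np.asarray(s['pixels']),cv2.COLOR_RGB2BGR)[40:280,150:390]; cv2.imwrite('pics/w5c.png',cv2.resize(A,(600,600),interpolation=cv2.INTER_CUBIC))
E
```

```text
t 8.875 tcp [26.9, 0.2, 139.9] flat [57.4, 0.2, 128.8] pitch 19.88 yaw 12.38 roll 0.02 F -0.5 0.2 -1.2
```

View pics/w5c.png

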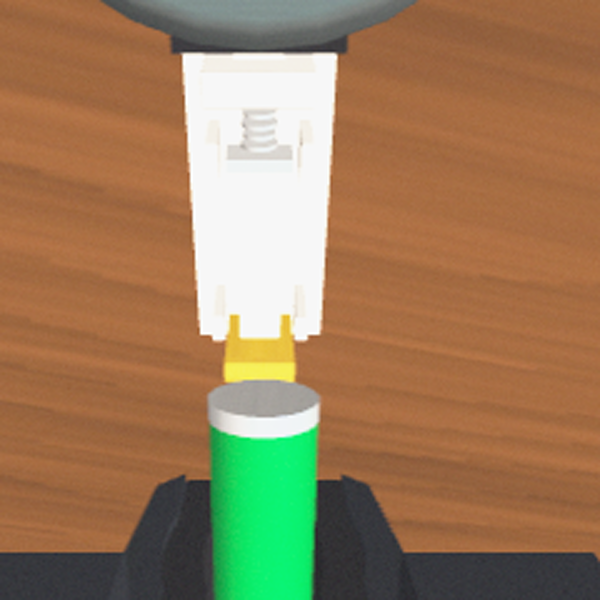

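The tilted cell's flat face is at (264,400), the spring plate at (228–293, 150), and the brass hook at (225–295, 371). The cell sits slightly to the right of the tray centreline. I'll work out the lateral offset and the plate position.

```bash
python3 - <<'E'
from h import *
tray(); s=snap('wrist'); 
g=lambda p:[round(1e3*float(v),1) for v in (EX@(p[:2]-HT),EY@(p[:2]-HT),p[2])]
px=lambda u,v:(150+u/2.5,40+v/2.5)
for n,u,v,z in (('plate lo edge',260.5,160,.033),('plate hi',260.5,145,.033),('hook top lampside',260,362,.039),('hook top far',260,380,.039),('tray edge up',(182+338)/2,60,.02),('tray edge lo',(200+322)/2,330,.02)): print(n,g(onz(s,*px(u,v),z)))
st=r.get_state(); T=np.array(st['tool_pos']);M=R.from_quat(st['eef_rot']).as_matrix()
o,d=ray(s,*px(264,400)); a=M.T@(o-T); b=M.T@d; print('flat tool',a+b*(0-a[2])/b[2])
E
```

```text
t 8.925 tcp [26.2, -0.2, 140.5] flat [56.8, -0.2, 129.5] pitch 19.87 yaw 12.28 roll 0.02 F -0.1 -0.2 -0.1
plate lo edge [67.5, -0.5, 33.0]
plate hi [71.9, -0.5, 33.0]
hook top lampside [-1.2, -0.0, 39.0]
hook top far [-9.1, -0.0, 39.0]
tray edge up [91.5, -0.5, 20.0]
tray edge lo [-1.0, -0.4, 20.0]
flat tool [0.03373961 0.00080643 0.        ]
```

>>> {"name": "step_arm", "arguments": {"steps": [[0.95,-0.07,2.6,0,0,0,1],[0.95,0,2.6,0,0,0,1],[0.95,0,2.6,0,0,0,1],[0,0,0,0,0,0,1],[0,0,0,0,0,0,1]]}}

```text
clock: 9.6
tool_pos: [0.497, -0.2444, 0.0583]
eef_rot: [0.979, 0.106, -0.172, 0.019]
contact_force: [0.5, -0.1, -1.3]
opening: 0.222
finger_force: 35.0
```

```bash
python3 -c "
from h import *
tray()"
```

```text
t 9.6 tcp [27.3, 0.1, 58.3] flat [57.9, 0.0, 47.2] pitch 19.89 yaw 12.29 roll 0.07 F 0.4 -0.2 -1.3
```

>>> {"name": "step_arm", "arguments": {"steps": [[0.17,0,0.47,0,0,0,1],[0.17,0,0.47,0,0,0,1],[0.1,0,0.28,0,0,0,1],[0,0,0,0,0,0,1]]}}

```text
clock: 10.1
tool_pos: [0.4968, -0.2432, 0.0434]
eef_rot: [0.979, 0.106, -0.173, 0.019]
contact_force: [0.5, -0.7, -0.8]
opening: 0.222
finger_force: 35.0
```

```bash
python3 - <<'E'
from h import *
tray(); s=snap('wrist'); 
A=cv2.cvtColor(np.asarray(s['pixels']),cv2.COLOR_RGB2BGR)[60:280,150:390]; cv2.imwrite('pics/w6c.png',cv2.resize(A,(654,600),interpolation=cv2.INTER_CUBIC))
E
```

```text
t 10.1 tcp [27.4, 1.3, 43.4] flat [57.9, 1.3, 32.3] pitch 20.02 yaw 12.41 roll -0.02 F 0.3 -0.8 -0.8
```

View pics/w6c.png

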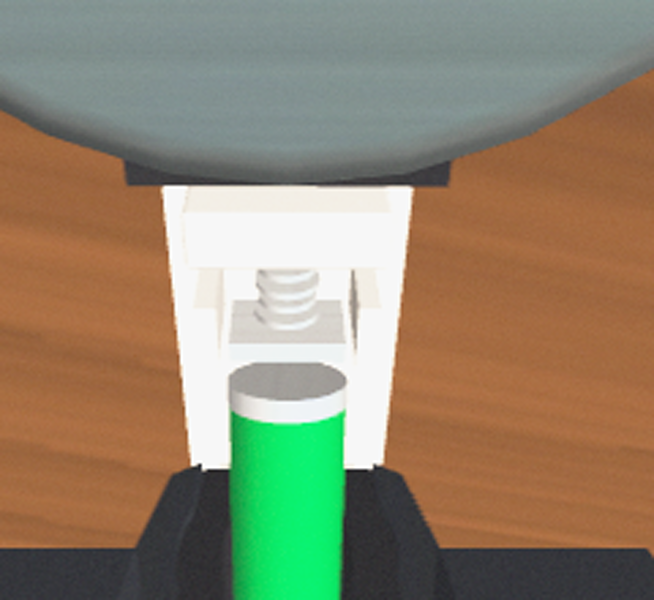

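The cell's flat face at (287,385) is in line with the spring plate at (287,330), just short of it. Now I push toward the lamp in small steps.

>>> {"name": "step_arm", "arguments": {"steps": [[0.19,0,-0.07,0,0,0,1],[0.19,0,-0.07,0,0,0,1],[0.19,0,-0.07,0,0,0,1],[0,0,0,0,0,0,1],[0,0,0,0,0,0,1]]}}

```text
clock: 10.78
tool_pos: [0.5021, -0.2423, 0.0437]
eef_rot: [0.979, 0.106, -0.173, 0.019]
contact_force: [-2.4, -0.9, -0.6]
opening: 0.224
finger_force: 35.0
```

```bash
python3 -c "
from h import *
tray()"
```

```text
t 10.775 tcp [32.8, 1.1, 43.7] flat [63.4, 1.1, 32.6] pitch 20.07 yaw 12.37 roll -0.01 F -2.5 -0.3 -0.6
```

>>> {"name": "step_arm", "arguments": {"steps": [[0.14,0,-0.05,0,0,0,1],[0.14,0,-0.05,0,0,0,1],[0.14,0,-0.05,0,0,0,1],[0.09,0,-0.03,0,0,0,1],[0,0,0,0,0,0,1],[0,0,0,0,0,0,1]]}}

```text
clock: 11.52
tool_pos: [0.5057, -0.2414, 0.0438]
eef_rot: [0.979, 0.106, -0.175, 0.018]
contact_force: [-6.9, -1.5, 1.1]
opening: 0.224
finger_force: 35.0
```

```bash
python3 -c "
from h import *
tray()"
```

```text
t 11.525 tcp [36.5, 1.2, 43.8] flat [67.0, 1.1, 32.6] pitch 20.26 yaw 12.33 roll -0.06 F -7.0 0.1 1.1
```

>>> {"name": "step_arm", "arguments": {"steps": [[0.12,0,-0.04,0,0,0,1],[0.12,0,-0.04,0,0,0,1],[0.1,0,-0.04,0,0,0,1],[0,0,0,0,0,0,1],[0,0,0,0,0,0,1]]}}

```text
clock: 12.15
tool_pos: [0.5077, -0.241, 0.0439]
eef_rot: [0.979, 0.105, -0.176, 0.018]
contact_force: [-9.5, -1.7, 1.7]
opening: 0.219
finger_force: 35.0
```

```bash
python3 -c "
from h import *
tray()"
```

```text
t 12.15 tcp [38.5, 1.2, 43.9] flat [69.0, 1.1, 32.6] pitch 20.43 yaw 12.29 roll -0.09 F -9.7 0.3 1.7
```

>>> {"name": "step_arm", "arguments": {"steps": [[0.12,0,-0.04,0,0,0,1],[0.02,0,0.27,0,4,0,1],[0.02,0,0.27,0,4,0,1],[0.02,0,0.27,0,4,0,1],[0,0,0,0,0,0,1],[0,0,0,0,0,0,1]]}}

```text
clock: 12.9
tool_pos: [0.5068, -0.2412, 0.0358]
eef_rot: [0.992, 0.106, -0.073, 0.007]
contact_force: [-9.8, -1.4, 1.6]
opening: 0.225
finger_force: 35.0
```

```bash
python3 -c "
from h import *
tray()"
```

```text
t 12.9 tcp [37.6, 1.2, 35.8] flat [69.7, 1.1, 31.0] pitch 8.4 yaw 12.24 roll -0.13 F -9.9 0.8 1.6
```

>>> {"name": "step_arm", "arguments": {"steps": [[0.13,0,-0.02,0,0,0,1],[0,0,0,0,0,0,1],[0.02,0,0.25,0,4.2,0,1],[0,0,0,0,0,0,1]]}}

```text
clock: 13.4
tool_pos: [0.5068, -0.2415, 0.033]
eef_rot: [0.994, 0.105, -0.037, 0.003]
contact_force: [-9.3, -2.6, 1.3]
opening: 0.222
finger_force: 35.0
```

```bash
python3 -c "
from h import *
tray()"
```

```text
t 13.4 tcp [37.6, 0.9, 33.0] flat [70.0, 0.7, 30.7] pitch 4.21 yaw 12.12 roll -0.14 F -9.6 -0.5 1.3
```

>>> {"name": "step_arm", "arguments": {"steps": [[0.14,0,-0.01,0,0,0,1],[0,0,0,0,0,0,1],[0.01,0,0.25,0,4.2,0,1],[0,0,0,0,0,0,1],[0,0,0,0,0,0,1]]}}

```text
clock: 14.02
tool_pos: [0.5081, -0.2415, 0.0304]
eef_rot: [0.994, 0.106, -0.001, -0.001]
contact_force: [-12.4, -3.2, 3.8]
opening: 0.222
finger_force: 34.9
```

```bash
python3 -c "
from h import *
tray()"
```

```text
t 14.025 tcp [38.8, 0.6, 30.4] flat [71.3, 0.5, 30.3] pitch 0.08 yaw 12.15 roll -0.11 F -12.8 -0.4 3.8
```

>>> {"name": "step_arm", "arguments": {"steps": [[-0.2,0,0,0,0,0,1],[-0.2,0,0,0,0,0,1],[-0.2,0,0,0,0,0,1],[0,0,0,0,0,0,1],[0,0,0,0,0,0,1]]}}

```text
clock: 14.65
tool_pos: [0.5049, -0.2422, 0.0305]
eef_rot: [0.994, 0.107, 0.001, -0.0]
contact_force: [-8.5, -1.5, 2.0]
opening: 0.224
finger_force: 35.0
```

```bash
python3 -c "
from h import *
tray()"
```

```text
t 14.65 tcp [35.5, 0.6, 30.5] flat [68.0, 0.5, 30.5] pitch -0.14 yaw 12.25 roll -0.02 F -8.6 0.4 2.0
```

>>> {"name": "step_arm", "arguments": {"steps": [[-0.15,0,0,0,0,0,1],[-0.15,0,0,0,0,0,1],[0,0,0,0,0,0,1],[0,0,0,0,0,0,1]]}}

```text
clock: 15.15
tool_pos: [0.5033, -0.2426, 0.0305]
eef_rot: [0.994, 0.107, 0.002, -0.0]
contact_force: [-5.9, -1.7, 0.6]
opening: 0.222
finger_force: 35.0
```

```bash
python3 -c "
from h import *
tray()"
```

```text
t 15.15 tcp [33.9, 0.5, 30.5] flat [66.4, 0.5, 30.6] pitch -0.26 yaw 12.29 roll 0.01 F -6.1 -0.4 0.6
```

Force is 6.1 N, so the nub is about 2 mm under the hook. I'll release, then rise straight up.

>>> {"name": "step_arm", "arguments": {"steps": [[0,0,0,0,0,0,0.4],[0,0,0,0,0,0,0.2],[0,0,0,0,0,0,0.2],[0,0,0,0,0,0,0.2],[0,0,-1,0,0,0,0.2],[0,0,-2,0,0,0,0.2],[0,0,-4,0,0,0,0.2],[0,0,-5,0,0,0,0.2]]}}

```text
clock: 16.15
tool_pos: [0.5036, -0.2415, 0.1518]
eef_rot: [0.994, 0.108, 0.003, -0.001]
contact_force: [0.4, -0.5, -0.3]
opening: 0.398
finger_force: 0.0
```

>>> {"name": "step_arm", "arguments": {"steps": [[-5,0,-4,0,0,0,0.2],[-5,0,0,0,0,0,0.2],[0,0,0,0,0,0,0.2]]}}

```text
clock: 16.52
tool_pos: [0.4032, -0.2641, 0.1903]
eef_rot: [0.994, 0.105, 0.003, -0.001]
contact_force: [-0.2, 0.1, -0.0]
opening: 0.399
finger_force: 0.0
```

```bash
python3 - <<'E'
from h import *
tray(); s=snap('wrist'); 
A=cv2.cvtColor(np.asarray(s['pixels']),cv2.COLOR_RGB2BGR)[0:240,110:410]; cv2.imwrite('pics/w7c.png',cv2.resize(A,(750,600),interpolation=cv2.INTER_CUBIC))
E
```

```text
t 16.525 tcp [-68.5, 1.1, 190.3] flat [-36.0, 0.9, 190.5] pitch -0.3 yaw 12.05 roll -0.04 F -0.1 0.1 -0.0
```

View pics/w7c.png

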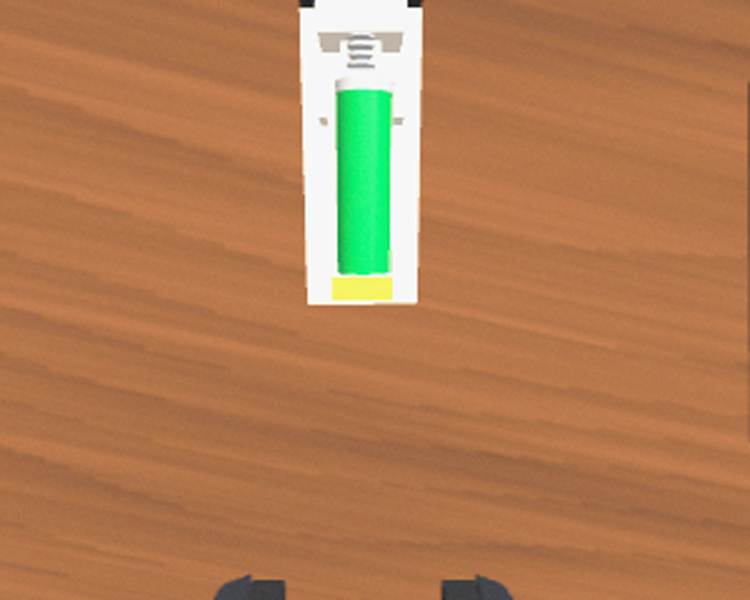

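The cell lies in the tray from (365,80) to (365,273). Its nub is hidden under the brass hook at (362,288), and the spring plate is holding the other end.

```bash
python3 -c "
from plant import r
print(r.finish_job())"
```

```text
the job is handed in; nothing more can be done
None
```

The green cell lies flat in the lamp tray with its nub under the hook; I pushed it in at about 10 N (12.8 N at most), moved nothing else, and handed the job in at about 16.5 s.

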